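Pin the forge air-gate handle at the middle of its free play

ROBOT

A 6-joint arm with a two-finger parallel gripper is mounted at the origin on the work surface. World frame = base frame: x ahead of the robot, y to its left, z up, the work surface at z = 0. Lengths are in m, angles in rad, forces in N, time in s.
With the tool pointing down it reaches from about 0.375 to 0.9 m from the base axis. Payload 3.1 kg.
Tool frame: the origin (TCP) lies on the centre line of the jaws, within the pads' length; the fingertips stand manip.finger_overhang ahead of it and the grasp point (between the pads) lies 11 mm behind it (manip.finger_overhang is the distance from the TCP to the fingertips, in m); y points along the fingers, z is the direction in which the jaws open and shut, and the axes are right-handed (so a half turn about y gives the same grasp; the last joint's range is limited). The gripper opens to 85 mm and grips with 20 to 120 N. Pads are 22 mm wide; open, the fingers measure 114 mm over their backs; the gripper's body (76 mm by 85 mm) begins 54 mm behind the grasp point. The pads swing forward as they close: fully open they stand 13 mm farther back than shut.
Start: joints at [1.05, 0.527, 1.433, -0, 1.181, -0.178], TCP at [0.21, 0.589, 0.239] pointing down, gripper open.
Joint ranges: [-3.08, 3.08], [-0.75, 2.2], [0.22, 2.44], [-1.43, 4.57], [0, 2.65], [-2.85, 2.85]. Speed limits (rad/s): [2.79, 2.79, 3.14, 3.14, 3.14, 3.14].

INTERFACE

Orientations are given as a unit quaternion [x, y, z, w].
In Python, from station import manip gives the robot as it stands.
- The arm moves only by the tool send_rows, never from a script. Its argument "plan" is a list of rows, each an object with "linear": the shift along the tool's x, y, z in units of 30 mm (1.0 is 30 mm), a list of three; "roll": the turn about the tool's y in units of 6 degrees (1.0 is 6 degrees). In form: [{"linear": [tx, ty, tz], "roll": roll}, ...]. A call has exactly 5 rows; each row shifts and turns the commanded pose from where the row before left it, along the tool's axes as they then stand; what a row does not reach is not made up. A row lasts 1/8 s, in which the tool goes at most 62.5 mm and 10.7 degrees, less where a joint would pass 70% of its speed; a pose out of reach is approached as far as the arm can. A call is refused whole if a number of a shift passes 1 or a number of a turn 1, either way. A call with a gripper value outside its range is refused whole. "claw" is the finger opening in mm, from 0 to 85.4, set as the call begins (left out, the last holds). The fingers move at their own pace and stop on an object; "force" is the grip in N (left out, the last holds). Time passes only in rows, so rows that do not move let the fingers close, or fill a call up. It gives the time, the measured TCP pose, the force and the opening at its end, in the units of the state.
- manip.sense(): the state, without advancing time (a new reading comes with each control period).
- manip.snapshot(name): name is "scene" or "side" or "wrist"; returns the picture (480x640x3 uint8, blue, green, red); there is no depth.
- manip.get_calibration(name): a dict with "fovy" (degrees; the focal length in pixels is half the picture's height over the tangent of half this angle, whatever the lens; pixels are square), "cx", "cy" (the principal point, pixels), "cam_to_world" (4x4, takes a point from camera to world coordinates); the wrist camera has in their place "tool_from_camera" (4x4, takes a point from camera to tool coordinates, whose origin is the TCP and whose axes are the tool frame's). Camera axes: x right, y down, z forward; pixel columns grow to the right and rows downward; lengths in m; the calibration is good to about 2 mm. A picture is of the moment at which its call begins: read the wrist's pose just before it. get_calibration takes no time and is no camera call.
- manip.sign_off(): hands the job in, once; it reports no verdict.
Trained networks look in the newest picture that a camera, given by its name, has taken for a name from the list of things; names that differ only in an ending like _2 or _b are one class to them, and where a whole thing is asked for, a point or a joint stands for the part that bears it (a point fixed in the world has none). Each returns a list of dicts, best first, with "p" (0 to 1); they miss things now and then, are a little off and sometimes report something else, mostly with a low value. They report only what shows in the picture. A call takes as long as a camera call.
- manip.look_for(camera, query): "extent" ([left, top, right, bottom] in pixels, round what is visible of it).
The state is a dict: "t": time; "q": joint angles; "qd": joint speeds; "tau": joint torques, N m; "tcp_pos": TCP position; "tool_rot": TCP orientation; "force": force on the tool from outside, world axes, zero at the start; "ft_torque": the same for the moment, N m; "finger_gap": opening from 0.0 (shut) to 1.0 (fully open).
Only numpy, scipy, OpenCV 4.12 (cv2) and the standard library are available. Lean on these libraries where they do the work, as an engineer would, in place of code of your own. Each camera call takes 0.05 s, during which the arm holds its last target.

TASK

The handle of the forge's air gate has lost motion on its link. Grip the handle and feel for where the free play ends, gently: first towards the red end of the housing until you feel the spring resistance just begin, then towards the white end until it begins there, without leaning so hard on the link that it shifts more than a few millimetres (7 mm is too much). Then leave the handle half-way between those two points, press the brass lock pin fully home and let go, so that the link is left at rest and not wedged aside, leaving the tools and parts lying around where they are.

Things in the scene. Friction and masses are not known exactly. Their poses are not given: they have to be found in the camera images.
- housing: Fixed green air-gate housing, 150 (x) by 300 (y) by 55 mm high; steel strips 8 mm wide at x = +-67 mm stand 12 mm above its deck. Origin: centre of its underside. The handle slides along its y axis: +y is the red end, -y the white end, beyond which a dark air pipe (along x, 81 mm high) is fixed at y = -222 mm. Its front (-x) faces the robot, turned by up to 0.45 rad.
- carriage (a joint): Position (m) of the sliding steel carriage (118 by 70 mm, top at 73 mm) along the housing's y axis, growing towards the red end; 0 mid-housing, travel +-48 mm. Carries the grip and the lock pin. Friction about 1.5 N. The free play (28 to 40 mm in all, new every time) lies within this travel, its hidden middle up to 10 mm from mid-housing; the handle starts somewhere inside the play.
- grip (a point): The wooden hand grip on the carriage: an upright block 36 mm (housing x) by 26 mm (housing y, the way to pinch it) standing from 73 to 125 mm above the table. This point lies on its vertical axis, 105 mm above the table, 30 mm to the housing's +x of the centre line; its axes are the housing's.
- pin_top (a point): Centre of the top of the brass head (22 mm across, 10 mm thick) of the lock pin, on the carriage 62 mm to the housing's -x of the grip's axis, 108 mm above the table when up, 92 mm when home; its axes are the housing's.
- lock_pin (a joint): How far the lock pin is pressed down (m): 0 up, 0.016 fully home. It stays where it is left; pressing it takes about 4 N, a little more when quick. It goes home freely only if the carriage is within about 2 mm of the middle of the free play; a little farther off it wedges the link aside, elsewhere it stops on a plate after about 5 mm.
- link (a joint): How far (m) the sprung link inside has been pushed from rest by the handle: 0 in the free play, positive towards the red end, negative towards the white end. It pushes back with 1 N per mm, beginning where the free play ends, and returns when let go. Its position of rest in the housing is not given.
- hammer: Bystander: loose hammer lying to the robot's left. Origin under its middle.
- mug: Bystander: loose blue mug, 80 mm across, 90 mm high. Origin: centre of its underside.
- tin: Bystander: loose red tin, 70 mm across, 100 mm high. Origin: centre of its underside.
- brush: Bystander: loose brush lying to the robot's right. Origin under its middle.
- tongs: Bystander: loose dark tongs, 270 mm long, lying to the robot's right. Origin under their middle.
- collar: Bystander: loose steel collar, 32 mm across, 12 mm high, on the red end of the deck. Origin: centre of its underside.
- tap_wedge: Bystander: loose dark steel block, 30 by 18 by 14 mm, on the white end of the deck. Origin: centre of its underside.

How it is judged:
On the way, in this order (a step that is already met when the one before it is completed fails the run):
1. the handle has been pushed towards the red end until the link resists (link pushed more than 0.8 mm) (value of joint link above 0.0008 m), for 0.05 s.
2. the handle has been pushed towards the white end until the link resists (link pushed more than 0.8 mm the other way) (value of joint link below -0.0008 m), for 0.05 s.
3. the lock pin has been pressed home (more than 14 mm of its 16 mm) (value of joint lock_pin above 0.014 m), for 0.1 s.
At the end, for the whole second after the job is handed in: The lock pin is home (pressed more than 14 mm of 16), which it can be only with the handle at the middle of the free play; the link stands within 1.2 mm of rest (not wedged aside by the pin) and the carriage is still (value of joint lock_pin above 0.014 m and value of joint link between -0.0012 and 0.0012 m and velocity of joint carriage between -0.01 and 0.01 m/s); the robot touches nothing.
It fails at once if the link is pushed more than 7 mm from rest (about 7 N) (value of joint link above 0.007 m or value of joint link below -0.007 m).
It fails at once if a bystander is moved more than 30 mm (distance of any of hammer, mug, tin, brush, tongs, collar, tap_wedge from where it was at the start of the episode above 0.03 m).
It also fails if it takes over 51 s, if anything falls off the work surface, if the arm or the gripper's body presses on something with over 40 N, if the wrist force passes 120 N, or if a joint passes its speed limit or range.

## Working session

There is one attempt and no reset: what is moved stays moved. The work goes in short steps, Python scripts to look and compute and a tool call to move; the robot and the scene stay as the last step left them, time stands still between calls to the robot, and variables do not carry over. Pictures are saved under pics/ and viewed, and the job is handed in when it is done.

Besides the shell and the picture viewer there is one more tool, called after "Call:" as a command line: name --argument value ..., lists and objects as JSON in quotes. send_rows: Moves the arm, as the interface text tells. Its arguments: {"type":"object","properties":{"plan":{"type":"array"},"claw":{"type":"number"},"force":{"type":"number"}},"required":["plan"]}

```bash
ls; mkdir -p pics; python3 - <<'E'
from station import manip
import cv2
s=manip.sense(); print(s); print(manip.finger_overhang)
for n in ("scene","side","wrist"):
    im=manip.snapshot(n); cv2.imwrite(f"pics/{n}0.png",im); print(n,manip.get_calibration(n))
for q in ("housing","grip","pin_top","carriage"):
    for n in ("scene","side","wrist"): print(q,n,manip.look_for(n,q)[:2])
E
```

```text
pics
{'t': 0.0, 'q': array([ 1.04949442e+00,  5.28464363e-01,  1.43390971e+00,  2.54269073e-05,
        1.18137994e+00, -1.78502516e-01]), 'qd': array([-0.00161659, -0.00049922,  0.00044391,  0.0010723 , -0.00013366,
        0.00120184]), 'tau': array([ 7.70521074e-04, -4.42347336e+01, -1.78026098e+01, -2.15986011e-04,
        8.39717482e-03, -1.14632178e-05]), 'tcp_pos': array([0.20969308, 0.58803424, 0.23833234]), 'tool_rot': array([ 0.69745955, -0.1208784 ,  0.12033887, -0.69602955]), 'force': array([ 0.75594851, -0.76054645, -0.21309504]), 'ft_torque': array([ 0.0038599 , -0.0035017 ,  0.00759844]), 'finger_gap': 1.0022862319161163}
0.008
scene {'fovy': 46.736988459138445, 'cx': 325.5570797601102, 'cy': 243.5037384494284, 'cam_to_world': array([[ 0.66000126,  0.65542295, -0.3671772 ,  0.96980612],
       [ 0.75123195, -0.57122831,  0.33067926, -0.42289421],
       [ 0.00699276, -0.49408398, -0.86938606,  1.17026655],
       [ 0.        ,  0.        ,  0.        ,  1.        ]])}
side {'fovy': 55.917215305991476, 'cx': 317.0537020424514, 'cy': 238.18745023629788, 'cam_to_world': a
[... 696 characters left out ...]
ing scene [{'extent': [392.7, 91.6, 464.2, 166.3], 'p': 0.73}, {'extent': [310.9, 172.3, 436.4, 335.4], 'p': 0.64}]
housing side [{'extent': [250.2, 185.8, 402.8, 271.0], 'p': 0.6}, {'extent': [292.2, 200.1, 304.4, 215.9], 'p': 0.29}]
housing wrist [{'extent': [94.8, 447.7, 141.3, 480.0], 'p': 0.95}]
grip scene [{'extent': [355.1, 205.7, 415.7, 249.4], 'p': 0.87}, {'extent': [387.7, 87.9, 460.6, 168.8], 'p': 0.19}]
grip side [{'extent': [284.7, 183.7, 331.4, 221.9], 'p': 0.73}]
grip wrist []
pin_top scene []
pin_top side []
pin_top wrist []
carriage scene [{'extent': [352.9, 203.7, 413.9, 250.4], 'p': 0.9}]
carriage side [{'extent': [284.6, 182.3, 330.6, 227.6], 'p': 0.65}]
carriage wrist []
```

View pics/scene0.png

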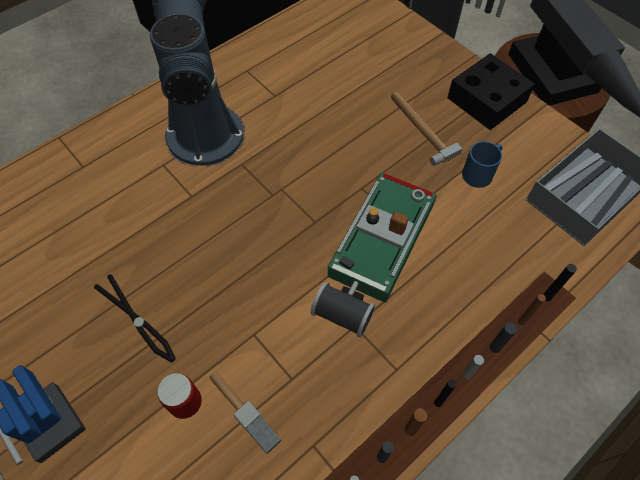

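View pics/side0.png

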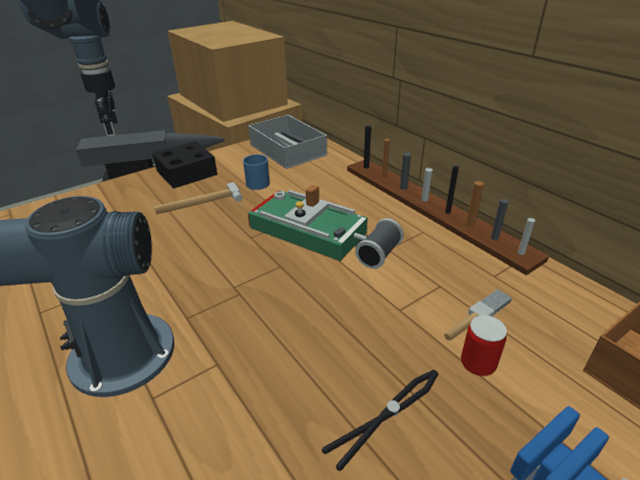

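```bash
python3 - <<'E'
import cv2
a=cv2.imread("pics/scene0.png")[150:350,290:480]; cv2.imwrite("pics/sc.png",cv2.resize(a,None,fx=3,fy=3,interpolation=cv2.INTER_CUBIC))
a=cv2.imread("pics/side0.png")[160:300,220:430]; cv2.imwrite("pics/sd.png",cv2.resize(a,None,fx=3.8,fy=3.8,interpolation=cv2.INTER_CUBIC))
E
```

```text
(no output)
```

View pics/sc.png

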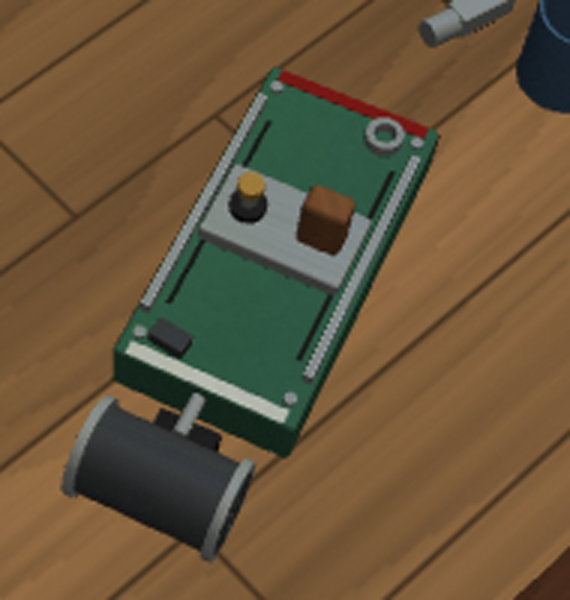

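View pics/sd.png

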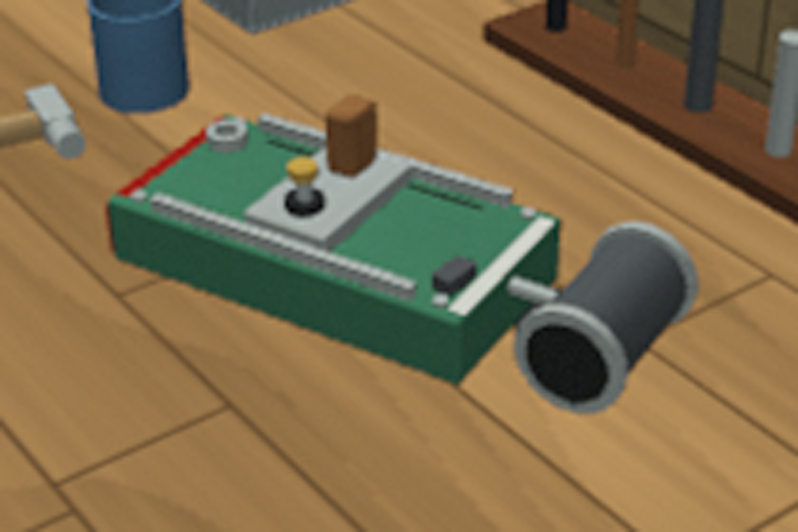

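The scene picture shows the housing with its red end at about (408,183), white end at about (358,280), grip top at about (399,218) and pin head at about (374,211). The side view shows the same layout. I'll fit the pose from these points.

```bash
cat > h.py <<'E'
import numpy as np, cv2
from scipy.spatial.transform import Rotation as R
from scipy.optimize import least_squares
from station import manip
def proj(c,P,T=None):
    T=c["cam_to_world"] if T is None else T
    f=240/np.tan(np.radians(c["fovy"])/2)
    p=np.linalg.inv(T)@np.append(P,1); return np.array([c["cx"]+f*p[0]/p[2],c["cy"]+f*p[1]/p[2]])
def h2w(h,p):
    x,y,th=h[:3]; c,s=np.cos(th),np.sin(th); return np.array([x+c*p[0]-s*p[1],y+s*p[0]+c*p[1],p[2]])
def wristT(s):
    T=np.eye(4);T[:3,:3]=R.from_quat(s["tool_rot"]).as_matrix();T[:3,3]=s["tcp_pos"]
    return T@manip.get_calibration("wrist")["tool_from_camera"]
E
cat > fit.py <<'E'
from h import *
A=[("scene",(-.075,.15,.055,0),(380.7,172.7)),("scene",(.075,.15,.055,0),(436,194.3)),("scene",(.075,-.15,.055,0),(386.7,293.3)),("scene",(-.075,-.15,.055,0),(328.3,267.3)),
("side",(-.075,.15,.055,0),(248.9,211.8)),("side",(-.075,-.15,.055,0),(341.6,243.7)),("side",(.075,-.15,.055,0),(367.4,216.6)),("side",(.075,.15,.055,0),(279.2,191)),
("scene",(.03,0,.125,1),(399.3,218)),("side",(.03,0,.125,1),(312.6,187.1)),("scene",(-.032,0,.108,1),(373.7,211)),("side",(-.032,0,.108,1),(299.7,203.4))]
C={n:manip.get_calibration(n) for n in("scene","side")}
def res(v):
    return np.concatenate([proj(C[n],h2w(v,(p[0],p[1]+p[3]*v[3],p[2])))-np.array(u) for n,p,u in A])
r=least_squares(res,[.55,.2,0,0],loss="soft_l1")
print(r.x);print(res(r.x).reshape(-1,2).round(1))
v=r.x
print("grip",h2w(v,(.03,v[3],.105)),"pin",h2w(v,(-.032,v[3],.108)))
E
python3 fit.py
```

```text
[0.55832363 0.13088951 0.38743561 0.00106445]
[[-0.5 -1.6]
 [ 0.6 -0.9]
 [ 1.1  0.6]
 [-1.6 -0.7]
 [-0.6  0.1]
 [ 0.3  1.1]
 [ 1.8 -0.1]
 [ 0.8 -2.2]
 [ 0.1 -0.8]
 [ 0.4  0.1]
 [-0.4 -0.2]
 [ 0.7 -0.6]]
grip [0.58569789 0.14320952 0.105     ] pin [0.52829327 0.11978497 0.108     ]
```

```bash
cat > go.py <<'E'
import sys
from h import *
# target tcp x y z, yaw th -> remaining shift in tool axes after roll, units
def go(tgt,th):
    s=manip.sense(); Rm=R.from_quat(s["tool_rot"]).as_matrix()
    zc=Rm[:,2]; cur=np.arctan2(-zc[0],zc[1])
    d=(th-cur+np.pi/2)%np.pi-np.pi/2   # about world +z
    dw=np.array(tgt)-s["tcp_pos"]
    print("t",round(s["t"],3),"tcp",s["tcp_pos"].round(4),"yaw",cur.round(4),"down err",(Rm[:,1]+[0,0,1]).round(4),"gap",round(s["finger_gap"]*85.4,1),"F",s["force"].round(2))
    print("total units tool now",(Rm.T@dw/.03).round(3),"roll units",(-np.degrees(d)/6).round(3),"q",s["q"].round(2))
    # even per-row plan
    return s,Rm,dw,d
if __name__=="__main__":
    a=list(map(float,sys.argv[1:])); go(a[:3],a[3])
E
python3 go.py .586 .143 .22 .387
```

```text
t 0.75 tcp [0.21   0.5887 0.2394] yaw -0.3428 down err [0.     0.0001 0.    ] gap 85.2 F [-0.48  0.49 -0.41]
total units tool now [16.796  0.644 -9.779] roll units -6.969 q [ 1.05  0.53  1.43  0.    1.18 -0.18]
```

Call:
send_rows --plan '[{"linear":[1,0,-0.6],"roll":0},{"linear":[1,0,-0.6],"roll":0},{"linear":[1,0,-0.6],"roll":0},{"linear":[1,0,-0.6],"roll":0},{"linear":[1,0,-0.6],"roll":0}]' --claw 85 --force 30

```text
t: 1.38
tcp_pos: [0.3218, 0.4526, 0.2395]
tool_rot: [-0.697, 0.12, -0.121, 0.697]
force: [0.6, 0.4, 0.7]
finger_gap: 0.993
```

Call:
send_rows --plan '[{"linear":[1,0,-0.6],"roll":0},{"linear":[1,0,-0.6],"roll":0},{"linear":[1,0,-0.6],"roll":0},{"linear":[1,0,-0.6],"roll":0},{"linear":[1,0,-0.6],"roll":0}]'

```text
t: 2.0
tcp_pos: [0.4329, 0.3174, 0.2395]
tool_rot: [-0.697, 0.12, -0.121, 0.697]
force: [0.4, 0.9, -0.4]
finger_gap: 0.997
```

Call:
send_rows --plan '[{"linear":[0,0,0],"roll":-1},{"linear":[0,0,0],"roll":-1},{"linear":[0,0,0],"roll":-1},{"linear":[0,0,0],"roll":-1},{"linear":[0,0,0],"roll":-1}]'

```text
t: 2.62
tcp_pos: [0.4321, 0.3183, 0.2394]
tool_rot: [-0.704, -0.065, 0.065, 0.704]
force: [0.3, -0.2, 0.6]
finger_gap: 0.995
```

```bash
python3 go.py .586 .143 .22 .387
```

```text
t 2.625 tcp [0.4321 0.3183 0.2394] yaw 0.1842 down err [0.0002 0.0001 0.    ] gap 84.9 F [ 0.27 -0.21  0.62]
total units tool now [ 3.971  0.648 -6.682] roll units -1.936 q [ 0.43  0.41  1.65 -0.    1.08 -1.33]
```

Call:
send_rows --plan '[{"linear":[0,0,0],"roll":-0.97},{"linear":[0,0,0],"roll":-0.97},{"linear":[0.5,0,-1],"roll":0},{"linear":[0.5,0,-1],"roll":0},{"linear":[0.5,0,-1],"roll":0}]'

```text
t: 3.25
tcp_pos: [0.5083, 0.2512, 0.2395]
tool_rot: [-0.694, -0.135, 0.135, 0.694]
force: [-0.6, 0.3, -0.5]
finger_gap: 0.996
```

Call:
send_rows --plan '[{"linear":[0.5,0,-1],"roll":0},{"linear":[0.5,0,-1],"roll":0},{"linear":[0,0,-1],"roll":0},{"linear":[0,0,-1],"roll":0},{"linear":[0,0,-0.4],"roll":0}]'

```text
t: 3.88
tcp_pos: [0.5854, 0.1392, 0.2393]
tool_rot: [0.694, 0.134, -0.134, -0.694]
force: [-0.0, 0.0, -0.5]
finger_gap: 0.999
```

Call:
send_rows --plan '[{"linear":[0,0,0],"roll":0},{"linear":[0,0,0],"roll":0},{"linear":[0,0,0],"roll":0},{"linear":[0,0,0],"roll":0},{"linear":[0,0,0],"roll":0}]'

```text
t: 4.5
tcp_pos: [0.5846, 0.1409, 0.2394]
tool_rot: [-0.694, -0.135, 0.135, 0.694]
force: [-0.2, -0.1, 0.3]
finger_gap: 0.997
```

```bash
python3 go.py .586 .143 .22 .387; python3 - <<'E'
from h import *
s=manip.sense(); im=manip.snapshot("wrist"); T=wristT(s); c=manip.get_calibration("wrist")
v=[0.55832363,0.13088951,0.38743561,0.00106445]
np.save("wT0.npy",T); cv2.imwrite("pics/w1raw.png",im)
for p in [(.03,v[3],.125),(-.032,v[3],.108),(-.075,.15,.055),(.075,.15,.055),(.075,-.15,.055),(-.075,-.15,.055)]:
    u=proj(c,h2w(v,p),T); print(u.round(1)); cv2.circle(im,tuple(int(a) for a in u),3,(255,0,255),1)
cv2.imwrite("pics/w1.png",im)
E
```

```text
t 4.5 tcp [0.5846 0.1409 0.2394] yaw 0.3845 down err [0. 0. 0.] gap 85.2 F [-0.24 -0.08  0.33]
total units tool now [0.068 0.645 0.047] roll units -0.023 q [ 0.05  0.5   1.49  0.    1.15 -1.9 ]
[322.5 233.9]
[322.3 144. ]
[504.9  84. ]
[479.5 255.4]
[162.7 256. ]
[136.7  85.1]
```

View pics/w1.png

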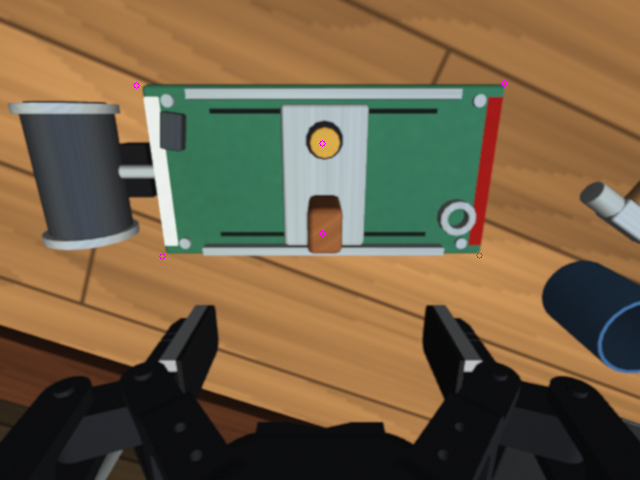

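The wrist view shows the prediction matching the grip top (325,231) and pin head (324,141), while the front white corner is off by about 9 px. I'll refit with the wrist points added.

```bash
cat > fit2.py <<'E'
from h import *
c=manip.get_calibration("wrist");T=np.load("wT0.npy")
A=[((-.075,.15,.055,0),(503.5,86)),((.075,.15,.055,0),(480,254)),((.075,-.15,.055,0),(165,256)),((-.075,-.15,.055,0),(145,87)),((.03,0,.125,1),(325,231)),((-.032,0,.108,1),(324,141)),((-.029,.035,.073,1),(368,106)),((-.029,-.035,.073,1),(282,106))]
A[6]=((-.059,.035,.073,1),(368,107));A[7]=((-.059,-.035,.073,1),(282,107))
def res(v): return np.concatenate([proj(c,h2w(v,(p[0],p[1]+p[3]*v[3],p[2])),T)-np.array(u) for p,u in A])
r=least_squares(res,[.558,.131,.387,0],loss="soft_l1"); v=r.x
print(v);print(res(v).reshape(-1,2).round(1)); print("grip",h2w(v,(.03,v[3],.105)),"pin",h2w(v,(-.032,v[3],.108)))
E
python3 fit2.py
```

```text
[0.55860937 0.13240533 0.38816887 0.00137918]
[[ 2.8 -1. ]
 [ 0.8  2.1]
 [-0.7  0.9]
 [-6.6 -0.7]
 [-0.2  4. ]
 [ 0.6  4.2]
 [ 0.8 -1.1]
 [-2.6 -0.8]]
grip [0.58585546 0.14503673 0.105     ] pin [0.52846804 0.1215701  0.108     ]
```

Call:
send_rows --plan '[{"linear":[0.08,1,0.1],"roll":-0.03},{"linear":[0,1,0],"roll":0},{"linear":[0,1,0],"roll":0},{"linear":[0,1,0],"roll":0},{"linear":[0,0.78,0],"roll":0}]' --claw 50

```text
t: 5.18
tcp_pos: [0.5856, 0.1442, 0.0947]
tool_rot: [-0.694, -0.136, 0.136, 0.694]
force: [-0.3, -0.3, -0.1]
finger_gap: 0.583
```

Call:
send_rows --plan '[{"linear":[0,0,0],"roll":0},{"linear":[0,0,0],"roll":0},{"linear":[0,0,0],"roll":0},{"linear":[0,0,0],"roll":0},{"linear":[0,0,0],"roll":0}]'

```text
t: 5.8
tcp_pos: [0.5861, 0.1442, 0.0965]
tool_rot: [0.694, 0.136, -0.136, -0.694]
force: [-0.6, -0.4, -0.2]
finger_gap: 0.581
```

```bash
python3 go.py .5856 .1445 .096 .388; python3 - <<'E'
from h import *
im=manip.snapshot("wrist"); cv2.imwrite("pics/w2.png",im)
im=manip.snapshot("side"); cv2.imwrite("pics/s2.png",cv2.resize(im[100:300,180:450],None,fx=2.9,fy=2.9))
E
```

```text
t 5.8 tcp [0.5861 0.1442 0.0965] yaw 0.3871 down err [0.001  0.0001 0.    ] gap 49.6 F [-0.65 -0.44 -0.21]
total units tool now [-0.013  0.018  0.015] roll units -0.008 q [ 0.06  0.69  1.6   0.    0.85 -1.9 ]
```

View pics/w2.png

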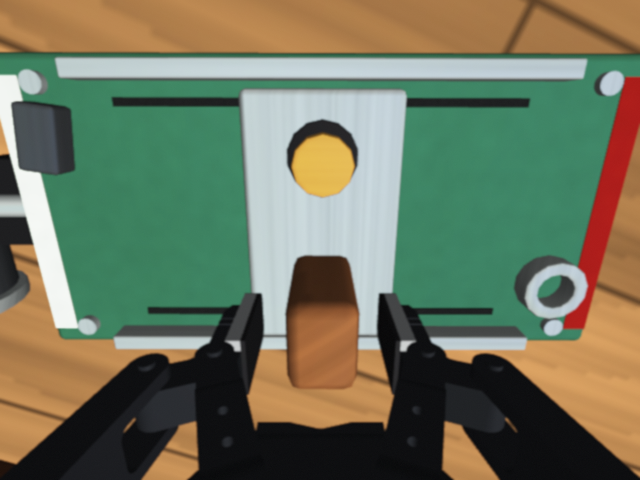

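View pics/s2.png

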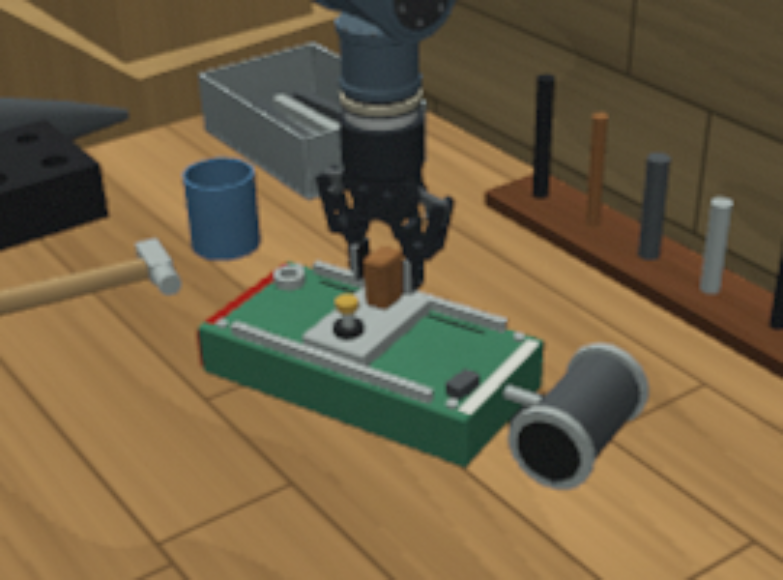

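The grip (about 322,320) stands centred between the fingertips (250 and 390). Now I close.

Call:
send_rows --plan '[{"linear":[0,0,0],"roll":0},{"linear":[0,0,0],"roll":0},{"linear":[0,0,0],"roll":0},{"linear":[0,0,0],"roll":0},{"linear":[0,0,0],"roll":0}]' --claw 10 --force 30

```text
t: 6.52
tcp_pos: [0.5859, 0.1443, 0.096]
tool_rot: [-0.694, -0.136, 0.136, 0.694]
force: [-0.6, -0.2, 2.1]
finger_gap: 0.301
```

```bash
cat > f.py <<'E'
from h import *
import json
th=.388; u=np.array([-np.sin(th),np.cos(th),0]); n=np.array([np.cos(th),np.sin(th),0])
# average several readings via camera (0.05 s each)
F=[];Y=[]
import sys
k=int(sys.argv[1]) if len(sys.argv)>1 else 4
for i in range(k):
    s=manip.sense(); F.append(s["force"]);Y.append(s["tcp_pos"])
    if i<k-1: manip.snapshot("wrist")
F=np.array(F);Y=np.array(Y)
print("t",round(s["t"],3),"Fy",(F@u).round(2),"mean",(F@u).mean().round(2),"Fx",(F@n).mean().round(2),"Fz",F[:,2].mean().round(2),"y mm",(1e3*(Y@u)).round(2),"mean",(1e3*(Y@u)).mean().round(2),"x",(1e3*(Y@n)).mean().round(2),"z",(1e3*Y[:,2]).mean().round(2),"gap",round(s["finger_gap"]*85.4,2))
E
python3 f.py 5
```

```text
t 6.725 Fy [ 0.04  0.48  0.2  -0.12  0.89] mean 0.3 Fx -0.73 Fz 2.37 y mm [-88.11 -88.13 -88.12 -88.13 -88.1 ] mean -88.12 x 596.89 z 96.02 gap 25.75
```

Call:
send_rows --plan '[{"linear":[0,0,0.02],"roll":0},{"linear":[0,0,0.02],"roll":0},{"linear":[0,0,0.02],"roll":0},{"linear":[0,0,0.02],"roll":0},{"linear":[0,0,0.02],"roll":0}]'

```text
t: 7.35
tcp_pos: [0.5848, 0.1469, 0.096]
tool_rot: [0.694, 0.136, -0.136, -0.694]
force: [-0.3, -2.0, 3.9]
finger_gap: 0.295
```

```bash
python3 f.py 3
```

```text
t 7.45 Fy [-1.7  -2.44 -1.12] mean -1.76 Fx -1.15 Fz 4.09 y mm [-85.23 -85.13 -85.13] mean -85.16 x 596.9 z 95.99 gap 25.56
```

Call:
send_rows --plan '[{"linear":[0,0,0.02],"roll":0},{"linear":[0,0,0.02],"roll":0},{"linear":[0,0,0.02],"roll":0},{"linear":[0,0,0.02],"roll":0},{"linear":[0,0,0.02],"roll":0}]'

```text
t: 8.07
tcp_pos: [0.5836, 0.1498, 0.096]
tool_rot: [0.694, 0.136, -0.136, -0.694]
force: [-1.5, -2.4, 5.1]
finger_gap: 0.299
```

```bash
python3 f.py 3
```

```text
t 8.175 Fy [-1.63 -0.55 -1.3 ] mean -1.16 Fx -1.33 Fz 4.99 y mm [-82.16 -82.09 -82.05] mean -82.1 x 596.91 z 95.98 gap 25.47
```

Call:
send_rows --plan '[{"linear":[0,0,0.02],"roll":0},{"linear":[0,0,0.02],"roll":0},{"linear":[0,0,0.02],"roll":0},{"linear":[0,0,0.02],"roll":0},{"linear":[0,0,0.02],"roll":0}]'

```text
t: 8.8
tcp_pos: [0.5825, 0.1525, 0.096]
tool_rot: [0.694, 0.136, -0.136, -0.694]
force: [-1.7, -1.9, 4.7]
finger_gap: 0.302
```

```bash
python3 f.py 3
```

```text
t 8.9 Fy [-1.07 -1.75 -1.47] mean -1.43 Fx -1.74 Fz 5.02 y mm [-79.18 -79.08 -79.1 ] mean -79.12 x 596.94 z 95.99 gap 25.78
```

Call:
send_rows --plan '[{"linear":[0,0,0.02],"roll":0},{"linear":[0,0,0.02],"roll":0},{"linear":[0,0,0.02],"roll":0},{"linear":[0,0,0.02],"roll":0},{"linear":[0,0,0.02],"roll":0}]'

```text
t: 9.52
tcp_pos: [0.5814, 0.1553, 0.096]
tool_rot: [0.694, 0.136, -0.136, -0.694]
force: [-2.1, -1.7, 5.1]
finger_gap: 0.298
```

```bash
python3 f.py 3
```

```text
t 9.625 Fy [-0.78 -1.56 -2.14] mean -1.49 Fx -2.12 Fz 5.08 y mm [-76.17 -76.07 -76.11] mean -76.12 x 596.93 z 95.99 gap 25.3
```

Call:
send_rows --plan '[{"linear":[0,0,0.02],"roll":0},{"linear":[0,0,0.02],"roll":0},{"linear":[0,0,0.02],"roll":0},{"linear":[0,0,0.02],"roll":0},{"linear":[0,0,0.02],"roll":0}]'

```text
t: 10.25
tcp_pos: [0.5802, 0.1581, 0.096]
tool_rot: [0.694, 0.136, -0.136, -0.694]
force: [-1.2, -1.7, 4.7]
finger_gap: 0.301
```

```bash
python3 f.py 3
```

```text
t 10.35 Fy [-1.11 -0.94 -1.14] mean -1.06 Fx -1.62 Fz 4.83 y mm [-73.17 -73.1  -73.08] mean -73.11 x 596.95 z 95.99 gap 25.54
```

Call:
send_rows --plan '[{"linear":[0,0,0.02],"roll":0},{"linear":[0,0,0.02],"roll":0},{"linear":[0,0,0.02],"roll":0},{"linear":[0,0,0.02],"roll":0},{"linear":[0,0,0.02],"roll":0}]'

```text
t: 10.98
tcp_pos: [0.5792, 0.1609, 0.096]
tool_rot: [0.694, 0.136, -0.136, -0.694]
force: [-0.6, -2.1, 5.5]
finger_gap: 0.3
```

```bash
python3 f.py 3
```

```text
t 11.075 Fy [-1.75 -1.09 -1.86] mean -1.57 Fx -1.51 Fz 5.02 y mm [-70.17 -70.08 -70.1 ] mean -70.12 x 596.96 z 95.99 gap 25.77
```

Call:
send_rows --plan '[{"linear":[0,0,0.02],"roll":0},{"linear":[0,0,0.02],"roll":0},{"linear":[0,0,0.02],"roll":0},{"linear":[0,0,0.02],"roll":0},{"linear":[0,0,0.02],"roll":0}]'

```text
t: 11.7
tcp_pos: [0.578, 0.1637, 0.096]
tool_rot: [0.694, 0.136, -0.136, -0.694]
force: [-0.0, -2.0, 4.6]
finger_gap: 0.301
```

```bash
python3 f.py 3
```

```text
t 11.8 Fy [-1.8  -0.68 -1.83] mean -1.43 Fx -1.35 Fz 4.78 y mm [-67.17 -67.07 -67.08] mean -67.11 x 596.97 z 96.0 gap 25.59
```

Call:
send_rows --plan '[{"linear":[0,0,0.02],"roll":0},{"linear":[0,0,0.02],"roll":0},{"linear":[0,0,0.02],"roll":0},{"linear":[0,0,0.02],"roll":0},{"linear":[0,0,0.02],"roll":0}]'

```text
t: 12.42
tcp_pos: [0.5769, 0.1665, 0.096]
tool_rot: [-0.694, -0.136, 0.136, 0.694]
force: [-0.8, -2.3, 5.3]
finger_gap: 0.302
```

```bash
python3 f.py 3
```

```text
t 12.525 Fy [-1.84 -1.31 -1.18] mean -1.44 Fx -1.43 Fz 5.0 y mm [-64.17 -64.09 -64.11] mean -64.13 x 596.98 z 96.0 gap 25.86
```

Call:
send_rows --plan '[{"linear":[0,0,0.02],"roll":0},{"linear":[0,0,0.02],"roll":0},{"linear":[0,0,0.02],"roll":0},{"linear":[0,0,0.02],"roll":0},{"linear":[0,0,0.02],"roll":0}]'

```text
t: 13.15
tcp_pos: [0.5759, 0.1688, 0.096]
tool_rot: [0.694, 0.136, -0.136, -0.694]
force: [-0.7, -3.8, 5.0]
finger_gap: 0.302
```

```bash
python3 f.py 3
```

```text
t 13.25 Fy [-3.22 -3.92 -2.89] mean -3.34 Fx -1.94 Fz 4.86 y mm [-61.66 -61.6  -61.59] mean -61.62 x 596.99 z 96.0 gap 25.36
```

Call:
send_rows --plan '[{"linear":[0,0,0.01],"roll":0},{"linear":[0,0,0.01],"roll":0},{"linear":[0,0,0.01],"roll":0},{"linear":[0,0,0.01],"roll":0},{"linear":[0,0,0.01],"roll":0}]'

```text
t: 13.88
tcp_pos: [0.5755, 0.1699, 0.096]
tool_rot: [0.694, 0.136, -0.136, -0.694]
force: [0.9, -4.3, 4.2]
finger_gap: 0.303
```

```bash
python3 f.py 8
```

```text
t 14.225 Fy [-4.34 -5.01 -4.77 -4.57 -4.38 -4.42 -4.66 -5.2 ] mean -4.67 Fx -1.97 Fz 4.73 y mm [-60.42 -60.37 -60.39 -60.38 -60.41 -60.39 -60.39 -60.38] mean -60.39 x 597.0 z 96.0 gap 25.88
```

Red end: force beyond friction (about 1.43 N) puts the onset at y ≈ -63.6 mm. The white onset must then lie between -91.6 and -103.6, so I can go back 30 mm quickly.

Call:
send_rows --plan '[{"linear":[0,0,-0.2],"roll":0},{"linear":[0,0,-0.2],"roll":0},{"linear":[0,0,-0.2],"roll":0},{"linear":[0,0,-0.2],"roll":0},{"linear":[0,0,-0.2],"roll":0}]'

```text
t: 14.85
tcp_pos: [0.586, 0.1439, 0.096]
tool_rot: [-0.693, -0.136, 0.136, 0.694]
force: [-2.3, 1.4, 5.3]
finger_gap: 0.305
```

Call:
send_rows --plan '[{"linear":[0,0,-0.02],"roll":0},{"linear":[0,0,-0.02],"roll":0},{"linear":[0,0,-0.02],"roll":0},{"linear":[0,0,-0.02],"roll":0},{"linear":[0,0,-0.02],"roll":0}]'

```text
t: 15.48
tcp_pos: [0.5871, 0.1411, 0.096]
tool_rot: [-0.693, -0.136, 0.136, 0.694]
force: [-1.7, 1.1, 5.4]
finger_gap: 0.301
```

```bash
python3 f.py 4
```

```text
t 15.625 Fy [1.7  1.13 1.14 1.97] mean 1.49 Fx -1.52 Fz 5.67 y mm [-91.51 -91.58 -91.59 -91.58] mean -91.56 x 596.89 z 96.0 gap 25.71
```

Friction the other way is also about 1.5 N. I continue in 3 mm steps.

Call:
send_rows --plan '[{"linear":[0,0,-0.02],"roll":0},{"linear":[0,0,-0.02],"roll":0},{"linear":[0,0,-0.02],"roll":0},{"linear":[0,0,-0.02],"roll":0},{"linear":[0,0,-0.02],"roll":0}]'

```text
t: 16.25
tcp_pos: [0.5883, 0.1384, 0.096]
tool_rot: [-0.693, -0.136, 0.136, 0.694]
force: [-1.2, 1.0, 5.9]
finger_gap: 0.303
```

```bash
python3 f.py 3
```

```text
t 16.35 Fy [1.39 1.1  1.3 ] mean 1.26 Fx -1.09 Fz 6.28 y mm [-94.49 -94.58 -94.58] mean -94.55 x 596.87 z 95.99 gap 25.96
```

Call:
send_rows --plan '[{"linear":[0,0,-0.02],"roll":0},{"linear":[0,0,-0.02],"roll":0},{"linear":[0,0,-0.02],"roll":0},{"linear":[0,0,-0.02],"roll":0},{"linear":[0,0,-0.02],"roll":0}]'

```text
t: 16.98
tcp_pos: [0.5894, 0.1356, 0.096]
tool_rot: [-0.693, -0.136, 0.136, 0.694]
force: [-1.9, 0.5, 5.7]
finger_gap: 0.3
```

```bash
python3 f.py 3
```

```text
t 17.075 Fy [1.19 1.77 0.88] mean 1.28 Fx -1.81 Fz 5.84 y mm [-97.47 -97.59 -97.58] mean -97.54 x 596.87 z 95.99 gap 25.42
```

Call:
send_rows --plan '[{"linear":[0,0,-0.02],"roll":0},{"linear":[0,0,-0.02],"roll":0},{"linear":[0,0,-0.02],"roll":0},{"linear":[0,0,-0.02],"roll":0},{"linear":[0,0,-0.02],"roll":0}]'

```text
t: 17.7
tcp_pos: [0.5905, 0.1328, 0.096]
tool_rot: [-0.693, -0.136, 0.136, 0.694]
force: [-2.2, 0.9, 6.3]
finger_gap: 0.301
```

```bash
python3 f.py 3
```

```text
t 17.8 Fy [1.64 1.54 1.33] mean 1.5 Fx -1.69 Fz 6.08 y mm [-100.44 -100.52 -100.5 ] mean -100.49 x 596.87 z 96.01 gap 25.54
```

Call:
send_rows --plan '[{"linear":[0,0,-0.02],"roll":0},{"linear":[0,0,-0.02],"roll":0},{"linear":[0,0,-0.02],"roll":0},{"linear":[0,0,-0.02],"roll":0},{"linear":[0,0,-0.02],"roll":0}]'

```text
t: 18.42
tcp_pos: [0.5914, 0.1306, 0.096]
tool_rot: [-0.693, -0.136, 0.136, 0.695]
force: [-2.7, 3.2, 6.5]
finger_gap: 0.302
```

```bash
python3 f.py 8
```

```text
t 18.775 Fy [3.94 4.15 3.49 3.97 3.8  3.59 3.89 3.05] mean 3.73 Fx -1.1 Fz 6.1 y mm [-102.84 -102.88 -102.87 -102.88 -102.9  -102.87 -102.87 -102.86] mean -102.87 x 596.86 z 96.0 gap 25.71
```

Call:
send_rows --plan '[{"linear":[0,0,-0.01],"roll":0},{"linear":[0,0,-0.01],"roll":0},{"linear":[0,0,-0.01],"roll":0},{"linear":[0,0,0],"roll":0},{"linear":[0,0,0],"roll":0}]'

```text
t: 19.4
tcp_pos: [0.5916, 0.13, 0.096]
tool_rot: [-0.693, -0.136, 0.136, 0.695]
force: [-3.1, 2.6, 7.4]
finger_gap: 0.3
```

```bash
python3 f.py 8; python3 -c "
from h import *
print(manip.sense()['tcp_pos'])"
```

```text
t 19.75 Fy [3.63 3.74 4.19 3.24 4.43 4.09 4.76 5.01] mean 4.14 Fx -1.1 Fz 6.19 y mm [-103.52 -103.5  -103.51 -103.51 -103.54 -103.53 -103.52 -103.52] mean -103.52 x 596.83 z 95.98 gap 25.74
[0.59164966 0.12998755 0.09599948]
```

Call:
send_rows --plan '[{"linear":[0,0,0.2],"roll":0},{"linear":[0,0,0.2],"roll":0},{"linear":[0,0,0.2],"roll":0},{"linear":[0,0,0.18],"roll":0},{"linear":[0,0,0],"roll":0}]'

```text
t: 20.38
tcp_pos: [0.5832, 0.1508, 0.096]
tool_rot: [-0.693, -0.136, 0.136, 0.694]
force: [-2.1, 1.7, 4.9]
finger_gap: 0.299
```

```bash
python3 f.py 5
```

```text
t 20.575 Fy [2.33 0.92 0.98 1.59 1.05] mean 1.37 Fx -1.13 Fz 5.25 y mm [-81.07 -81.1  -81.05 -81.08 -81.05] mean -81.07 x 596.92 z 95.99 gap 25.93
```

Call:
send_rows --plan '[{"linear":[0,0,-0.018],"roll":0},{"linear":[0,0,-0.018],"roll":0},{"linear":[0,0,0],"roll":0},{"linear":[0,0,0],"roll":0},{"linear":[0,0,0],"roll":0}]'

```text
t: 21.2
tcp_pos: [0.5836, 0.1498, 0.096]
tool_rot: [-0.693, -0.136, 0.136, 0.694]
force: [-1.9, 1.0, 6.1]
finger_gap: 0.299
```

```bash
python3 f.py 3; cat > pin.py <<'E'
E
python3 - <<'E'
from h import *
s=manip.sense(); im=manip.snapshot("wrist"); np.save("wT3.npy",wristT(s)); cv2.imwrite("pics/w3.png",im)
E
```

```text
t 21.3 Fy [1.65 0.61 0.65] mean 0.97 Fx -1.65 Fz 6.02 y mm [-82.16 -82.15 -82.13] mean -82.15 x 596.9 z 95.98 gap 25.76
```

View pics/w3.png

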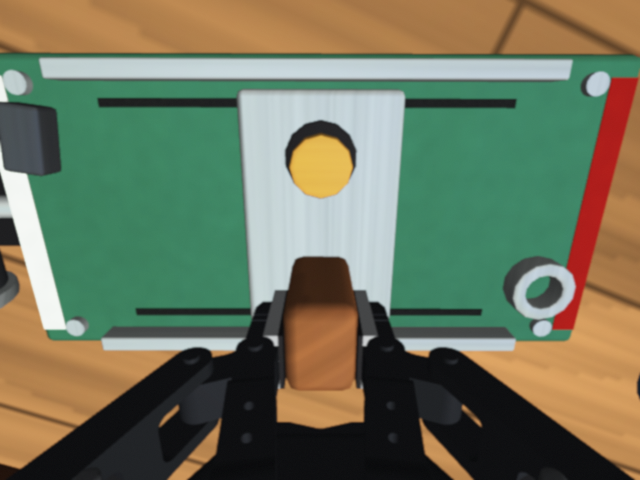

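The jaws hold the grip, and the pin head centre shows at about (321,166). I'll measure it, then release.

Call:
send_rows --plan '[{"linear":[0,0,0],"roll":0},{"linear":[0,0,0],"roll":0},{"linear":[0,-0.5,0],"roll":0},{"linear":[0,-1,0],"roll":0},{"linear":[0,-1,0],"roll":0}]' --claw 50

```text
t: 21.98
tcp_pos: [0.5841, 0.1488, 0.1723]
tool_rot: [-0.694, -0.136, 0.136, 0.694]
force: [0.2, 0.2, 0.0]
finger_gap: 0.586
```

```bash
cat > loc.py <<'E'
from h import *
def loc(px,z,T):
    c=manip.get_calibration("wrist"); f=240/np.tan(np.radians(c["fovy"])/2)
    d=T[:3,:3]@np.array([(px[0]-c["cx"])/f,(px[1]-c["cy"])/f,1]); k=(z-T[2,3])/d[2]
    return T[:3,3]+k*d
E
python3 - <<'E'
from loc import *
P=loc((320.7,166),.108,np.load("wT3.npy")); th=.388
u=np.array([-np.sin(th),np.cos(th),0]); n=np.array([np.cos(th),np.sin(th),0])
print(P,1e3*P@u,1e3*P@n)
s=manip.sense(); im=manip.snapshot("wrist"); np.save("wT4.npy",wristT(s)); cv2.imwrite("pics/w4.png",im); print(s["tcp_pos"], s["force"],s["finger_gap"])
im=manip.snapshot("side"); cv2.imwrite("pics/s4.png",cv2.resize(im[100:300,180:450],None,fx=2.9,fy=2.9))
E
```

```text
[0.52410084 0.12576499 0.108     ] -81.87060499047273 532.7248138367573
[0.58414641 0.14878512 0.17229638] [0.19187975 0.16236446 0.03933334] 0.5859981974054346
```

View pics/w4.png

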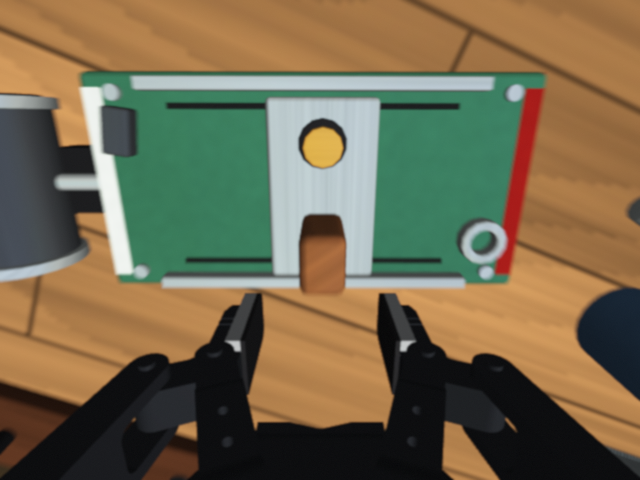

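```bash
python3 - <<'E'
from loc import *
P=loc((322.8,147),.108,np.load("wT4.npy")); th=.388
u=np.array([-np.sin(th),np.cos(th),0]); n=np.array([np.cos(th),np.sin(th),0])
print(P,1e3*P@u,1e3*P@n)
s=manip.sense();p=s["tcp_pos"];print(p,1e3*p@u,1e3*p@n)
E
python3 go.py .5245 .1255 .16 .388
```

```text
[0.52452166 0.12602089 0.108     ] -81.79293615460232 533.2111733428868
[0.58680799 0.14905855 0.17526802] -84.03299816956387 599.5836229474218
t 22.075 tcp [0.5868 0.1491 0.1753] yaw 0.3871 down err [0.0088 0.0008 0.    ] gap 49.7 F [ 0.65 -0.53 -0.38]
total units tool now [-2.224  0.49   0.058] roll units -0.009 q [ 0.06  0.58  1.55  0.    1.01 -1.89]
```

View pics/s4.png

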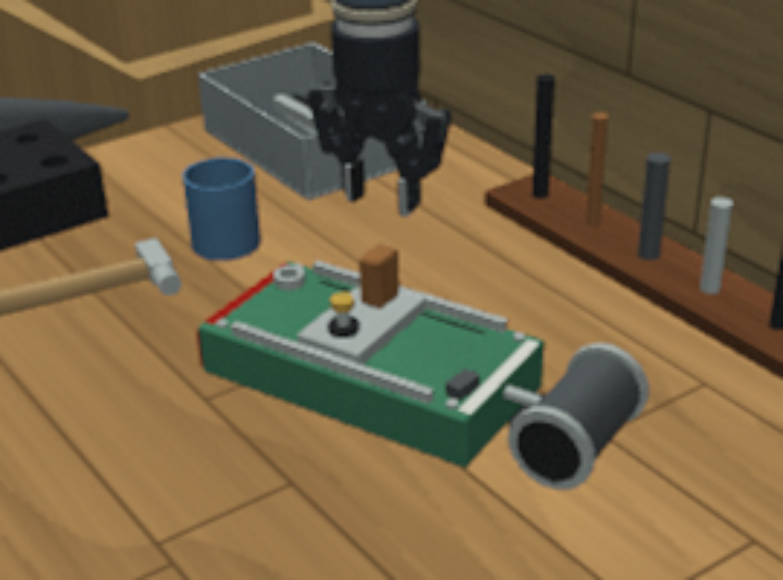

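Call:
send_rows --plan '[{"linear":[-0.8,0,0.03],"roll":0},{"linear":[-0.8,0,0.03],"roll":0},{"linear":[-0.63,0.2,0],"roll":0},{"linear":[0,0.3,0],"roll":0},{"linear":[0,0.3,0],"roll":0}]' --claw 0

```text
t: 22.7
tcp_pos: [0.5224, 0.1253, 0.1464]
tool_rot: [0.694, 0.136, -0.135, -0.694]
force: [-0.3, 0.7, 0.3]
finger_gap: 0.0
```

Call:
send_rows --plan '[{"linear":[0,0,0],"roll":0},{"linear":[0,0,0],"roll":0},{"linear":[0,0,0],"roll":0},{"linear":[0,0,0],"roll":0},{"linear":[0,0,0],"roll":0}]'

```text
t: 23.32
tcp_pos: [0.5215, 0.1252, 0.1471]
tool_rot: [0.694, 0.136, -0.136, -0.694]
force: [0.8, 0.2, 0.6]
finger_gap: 0.0
```

```bash
python3 go.py .5243 .1258 .116 .388; python3 f.py 3;python3 - <<'E'
from h import *
im=manip.snapshot("wrist"); cv2.imwrite("pics/w5.png",im)
im=manip.snapshot("side"); cv2.imwrite("pics/s5.png",cv2.resize(im[130:250,230:390],None,fx=4,fy=4))
E
```

```text
t 23.325 tcp [0.5215 0.1252 0.1471] yaw 0.3871 down err [ 0.0004 -0.      0.    ] gap 0.0 F [0.77 0.21 0.61]
total units tool now [ 0.093  1.037 -0.016] roll units -0.008 q [ 0.03  0.54  1.74 -0.    0.86 -1.93]
t 23.425 Fy [-0.09  0.09  0.6 ] mean 0.2 Fx 0.09 Fz 0.54 y mm [-81.44 -81.41 -81.39] mean -81.41 x 530.08 z 147.06 gap -0.08
```

View pics/w5.png

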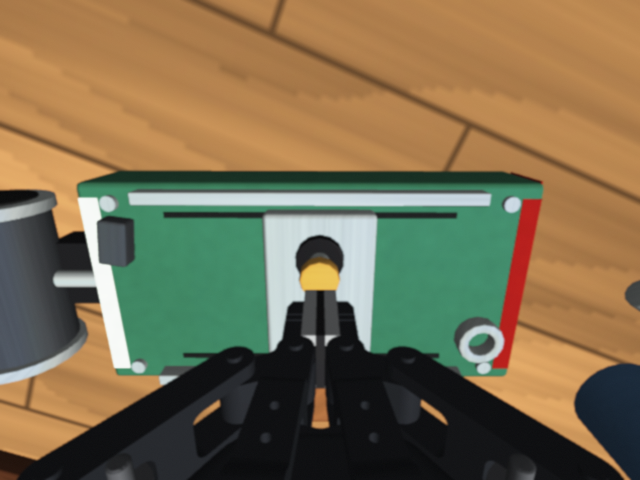

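View pics/s5.png

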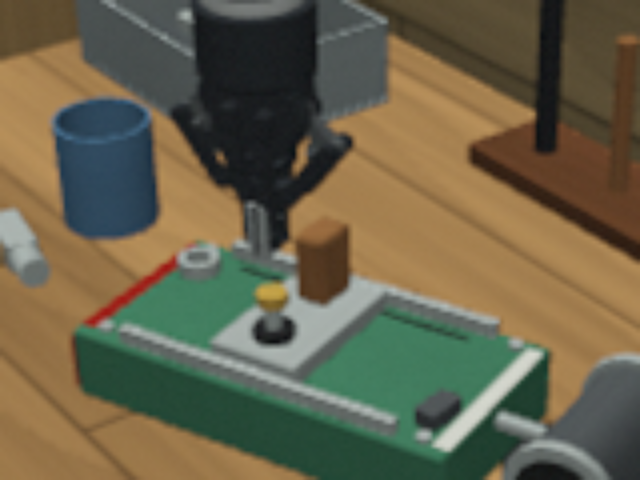

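Call:
send_rows --plan '[{"linear":[0.09,0.3,0],"roll":0},{"linear":[0,0.3,0],"roll":0},{"linear":[0,0.2,0],"roll":0},{"linear":[0,0.1,0],"roll":0},{"linear":[0,0,0],"roll":0}]'

```text
t: 24.15
tcp_pos: [0.5237, 0.1262, 0.1196]
tool_rot: [-0.694, -0.136, 0.136, 0.694]
force: [-0.1, 0.8, 0.0]
finger_gap: -0.002
```

```bash
python3 f.py 3
```

```text
t 24.25 Fy [ 0.78 -0.48  0.09] mean 0.13 Fx -0.09 Fz 0.26 y mm [-81.33 -81.4  -81.44] mean -81.39 x 532.67 z 119.81 gap -0.25
```

Call:
send_rows --plan '[{"linear":[0,0.06,0],"roll":0},{"linear":[0,0.06,0],"roll":0},{"linear":[0,0.06,0],"roll":0},{"linear":[0,0.06,0],"roll":0},{"linear":[0,0.06,0],"roll":0}]'

```text
t: 24.88
tcp_pos: [0.524, 0.1262, 0.1111]
tool_rot: [0.694, 0.136, -0.136, -0.694]
force: [-0.5, 0.5, 3.7]
finger_gap: 0.0
```

```bash
python3 f.py 3
```

```text
t 24.975 Fy [ 0.67 -0.01 -0.16] mean 0.17 Fx 0.0 Fz 3.33 y mm [-81.44 -81.43 -81.43] mean -81.43 x 532.79 z 110.9 gap -0.11
```

Call:
send_rows --plan '[{"linear":[0,0.04,0],"roll":0},{"linear":[0,0.04,0],"roll":0},{"linear":[0,0.04,0],"roll":0},{"linear":[0,0.04,0],"roll":0},{"linear":[0,0.04,0],"roll":0}]'

```text
t: 25.6
tcp_pos: [0.524, 0.1262, 0.1049]
tool_rot: [-0.694, -0.136, 0.136, 0.694]
force: [0.4, 0.3, 3.5]
finger_gap: 0.002
```

```bash
python3 f.py 3
```

```text
t 25.7 Fy [0.09 0.04 0.13] mean 0.09 Fx -0.0 Fz 2.52 y mm [-81.42 -81.42 -81.44] mean -81.43 x 532.77 z 104.77 gap 0.03
```

It is past the plate with no side force. I press on to the stop.

Call:
send_rows --plan '[{"linear":[0,0.04,0],"roll":0},{"linear":[0,0.04,0],"roll":0},{"linear":[0,0.04,0],"roll":0},{"linear":[0,0.04,0],"roll":0},{"linear":[0,0,0],"roll":0}]'

```text
t: 26.32
tcp_pos: [0.524, 0.1262, 0.1001]
tool_rot: [0.694, 0.136, -0.136, -0.694]
force: [-0.4, 0.6, 2.9]
finger_gap: -0.001
```

```bash
python3 f.py 3
```

```text
t 26.425 Fy [0.69 0.12 0.45] mean 0.42 Fx -0.06 Fz 2.78 y mm [-81.43 -81.43 -81.43] mean -81.43 x 532.77 z 100.04 gap -0.13
```

Call:
send_rows --plan '[{"linear":[0,0.03,0],"roll":0},{"linear":[0,0.03,0],"roll":0},{"linear":[0,0.03,0],"roll":0},{"linear":[0,0,0],"roll":0},{"linear":[0,0,0],"roll":0}]'

```text
t: 27.05
tcp_pos: [0.5241, 0.1262, 0.0998]
tool_rot: [0.694, 0.137, -0.136, -0.694]
force: [-3.4, -0.4, 21.0]
finger_gap: 0.002
```

```bash
python3 f.py 3
```

```text
t 27.15 Fy [0.94 0.76 0.85] mean 0.85 Fx -3.66 Fz 20.33 y mm [-81.46 -81.46 -81.43] mean -81.45 x 532.87 z 99.81 gap 0.02
```

The force rose to 21 N at z = 0.0998, which is the home stop (expected 0.100). I lift off.

Call:
send_rows --plan '[{"linear":[0,-0.1,0],"roll":0},{"linear":[0,-0.3,0],"roll":0},{"linear":[0,-1,0],"roll":0},{"linear":[0,-1,0],"roll":0},{"linear":[0,-1,0],"roll":0}]'

```text
t: 27.78
tcp_pos: [0.5234, 0.1262, 0.2]
tool_rot: [-0.694, -0.136, 0.137, 0.694]
force: [0.3, -0.5, 0.2]
finger_gap: -0.002
```

Call:
send_rows --plan '[{"linear":[0,0,0],"roll":0},{"linear":[0,0,0],"roll":0},{"linear":[0,0,0],"roll":0},{"linear":[0,0,0],"roll":0},{"linear":[0,0,0],"roll":0}]'

```text
t: 28.4
tcp_pos: [0.5236, 0.1262, 0.1988]
tool_rot: [-0.694, -0.136, 0.136, 0.694]
force: [0.0, -1.1, 0.9]
finger_gap: -0.0
```

```bash
python3 f.py 3; python3 - <<'E'
from h import *
s=manip.sense(); im=manip.snapshot("wrist"); np.save("wT6.npy",wristT(s)); cv2.imwrite("pics/w6.png",im)
im=manip.snapshot("side"); cv2.imwrite("pics/s6.png",cv2.resize(im[130:250,230:390],None,fx=4,fy=4))
E
```

```text
t 28.5 Fy [-1.01  0.21 -0.23] mean -0.34 Fx -0.06 Fz 0.41 y mm [-81.33 -81.36 -81.36] mean -81.35 x 532.53 z 198.98 gap 0.04
```

View pics/w6.png

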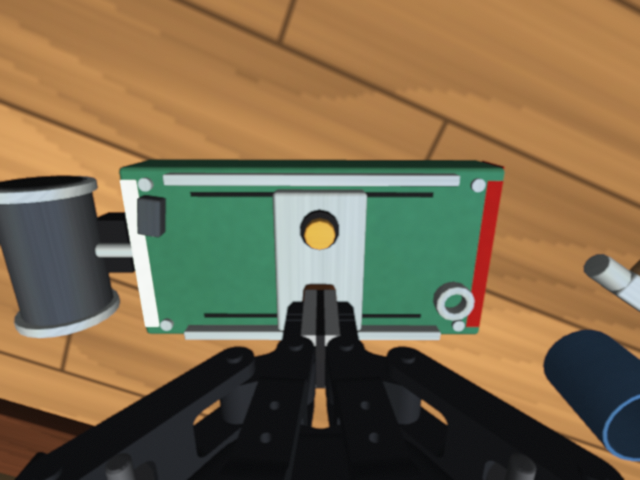

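View pics/s6.png

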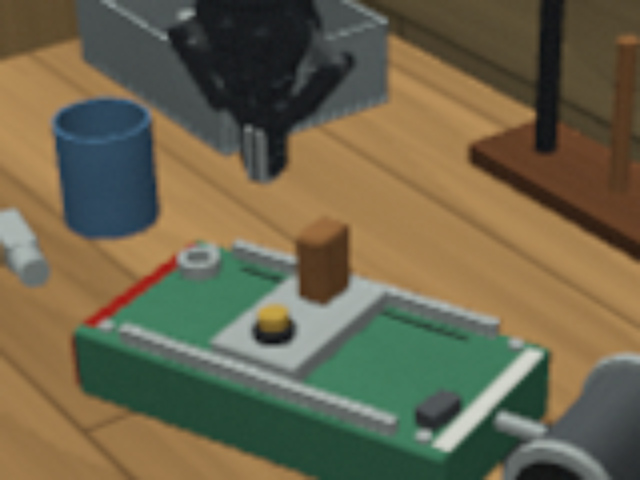

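The pin head now sits low on its boss at (320,235), the gripper is clear, and all parts are in place. I hand it in.

```bash
python3 - <<'E'
from loc import *
P=loc((319.5,235),.092,np.load("wT6.npy")); th=.388
print(1e3*P@np.array([-np.sin(th),np.cos(th),0]))
print(manip.sign_off())
E
```

```text
-81.7866795932335
the job is handed in; nothing more can be done
None
```

The lock pin is pressed home at the middle of the free play, and I have handed the job in at about 28.5 s of the allowed 51 s. `sign_off()` gave no verdict.

- **Free play:** I gripped the handle and moved it along the housing axis (positions below are tool positions on it). The link began to resist at about -63.6 mm towards the red end and about -100.7 mm towards the white end. That makes the play about 37 mm.
- **Link load:** By force, I pushed the link about 3.2 mm one way and about 2.7 mm the other, well under the 7 mm limit.
- **Middle:** I left the handle at -82.15 mm and let go. The first try at this point overshot by 1.1 mm, which I corrected before releasing.
- **Lock pin:** I pressed it with closed fingers at about 3 N and felt almost no side force. At the stop the force rose to about 20 N with the fingertips at 92 mm, the height given for fully home.

**Last checks:** The pictures showed the pin head down, the gripper about 100 mm above the pin and touching nothing. The collar, wedge and mug looked unmoved. The pin's measured position along the axis stayed within 0.1 mm from release to the end (about -81.8 mm).

**Not checked or disagreeing:**
- The link's final position is not directly measurable; I take it as at rest because the handle was near the middle and the pin went in freely.
- The force readings carry about 0.5 N of noise, so the middle is good to roughly 0.5 mm.
- One housing corner was about 7 to 9 px off in my fit from the wrist picture, which did not affect the result.

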